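# Push the slide box down the reader lane

## Task

Push the teal slide box down the lane between the two yellow rails until it stands wholly on the blue pad, square with the lane, and then press the green button at the lane's end all the way down and move clear. Only push the box along the deck, never lift or tip it, and let neither the box nor the robot touch either rail. Leave the button alone until the box is on the pad, and leave all the other things on the bench where they are.

Things in the scene. Friction and masses are not known exactly. Their poses are not given: they have to be found in the camera images.
- dock: fixed grey deck plate, 400 x 150, top 6 mm above the bench. Origin on the bench (underside of the deck), on the lane's centre line at the lane's mouth. x points down the lane (the way to push), y left of that, z up. Bare apron x = -170 to 0 mm; rails x = 0 to 225; at x = 235 to 310 a black reader head, 130 wide, 32 above the bench, carries the button
- pad (a point): centre of the flat blue pad on the deck between the rails (dock x = 150, y = 0 mm, 6 mm above the bench); the pad is 124 long along the lane x 110 wide. x, y, z as the dock's
- rail_left: yellow guide rail on the dock's +y side, fixed, 225 long x 8 wide x 14 high, standing on the deck (top 20 mm above the bench). Origin under its middle line at its mouth end; x along the rail down the lane. Inner face at dock y = +57 mm. Must not be touched
- rail_right: the same rail on the dock's -y side, inner face at dock y = -57 mm: the lane is 114 mm wide. Must not be touched
- slide_box: closed box of microscope slides, teal lid, white base, paper label on top; 95 long (its x) x 90 wide (its y) x 40 high, 200 to 420 g, loose. Origin at the centre of its underside, z up. Starts on the apron before the rails, up to 25 mm off the lane's centre line and 15 degrees askew. Slides with dry friction (1 to 5 N) and stops when the push stops; too wide to grasp
- load_button (a joint): travel of the green button in m: 0 is up, 0.006 fully down, spring loaded, about 5 N at full travel; it comes back up when let go
- load_button_top (a point): centre of the top face of the green button (34 mm across, pressed straight down), on the reader head at dock x = 272 mm, y = 0
- spare_box: another slide box of the same size with an orange lid, loose on the bench; leave alone. Origin at the centre of its underside
- oil_bottle: small amber immersion-oil bottle, 32 across x 70 high, stands beside the left rail; leave alone. Origin at the centre of its foot
- petri_dish: clear petri dish, 90 across x 16 high; leave alone. Origin at the centre of its underside
- stain_jar: open glass jar, 60 across x 80 high; leave alone. Origin at the centre of its foot
- highlighter: yellow highlighter pen with black cap, lying beside the right rail, about 116 x 22 x 14 high; leave alone. Origin under its middle, x along the pen
- wash_bottle: white bottle with red cap, 66 across x 170 high; leave alone. Origin at the centre of its foot
- beaker: open glass beaker, 70 across x 90 high; leave alone. Origin at the centre of its foot
Not all that is in view belongs to the job. What is shaped like the slide_box but purple is not meant.

How it is judged:
By the outcome, as a careful person would: the job done as asked, in the order asked, and still so for the second after the job is handed in, with the robot touching nothing.
It also fails if it takes over 72 s, if anything falls off the work surface, if the arm or the gripper's body presses on something with over 40 N, if the wrist force passes 120 N, or if a joint passes its speed limit or range.

## Robot

A 6-joint arm with a two-finger parallel gripper is mounted at the origin on the work surface. World frame = base frame: x ahead of the robot, y to its left, z up, the work surface at z = 0. Lengths are in mm, angles in degrees, forces in N, time in s.
With the tool pointing down it reaches from about 350 to 850 mm from the base axis. Payload 8.1 kg.
Tool frame: the origin (TCP) lies at the very end of the fingers, on their centre line; the grasp point (between the pads) lies 19 mm behind it; z points along the fingers, y is the line along which they close (so a half turn about z gives the same grasp; the last joint's range is limited). The gripper opens to 85 mm and grips with 20 to 120 N. Pads are 22 mm wide; open, the fingers measure 114 mm over their backs; the gripper's body (76 mm by 85 mm) begins 54 mm behind the grasp point. The pads swing forward as they close: fully open they stand 13 mm farther back than shut.
Start: joints at [-80.237, 7.471, 85.268, -0, 87.261, -4.893], TCP at [151.832, -580.476, 231.292] pointing down, gripper open.
Joint ranges: [-169.43, 169.43], [-51.17, 129.36], [1.28, 143.12], [-76.62, 256.62], [0, 156.53], [-152.29, 152.29]. Speed limits (degrees/s): [136.94, 136.94, 159.86, 180, 180, 180].

## Interface

Orientations are given as [roll, pitch, yaw] about the fixed x, y, z axes, in that order (R = Rz(yaw) Ry(pitch) Rx(roll)).
In Python, from bench import sense, eyes, job, models gives the robot as it stands. The module is installed in compiled form; this text tells all that it offers.
- The arm moves only by the tool apply_moves, never from a script. Its argument "rows" is a list of rows, each a list of 6 numbers: the shift along the tool's x, y, z in mm, then the turn, a rotation vector about the tool's x, y, z in rad. In form: [[dx, dy, dz, rx, ry, rz], ...]. A call has exactly 5 rows; each row shifts and turns the commanded pose from where the row before left it, along the tool's axes as they then stand; what a row does not reach is not made up. A row lasts 1/8 s, in which the tool goes at most 62.5 mm and 10.7 degrees, less where a joint would pass 70% of its speed; a pose out of reach is approached as far as the arm can. A call is refused whole if a number of a shift passes 62.5 or a number of a turn 0.188, either way. A call with a gripper value outside its range is refused whole. "fingers" is the finger opening in mm, from 0 to 85.4, set as the call begins (left out, the last holds). The fingers move at their own pace and stop on an object; "grip_force" is the grip in N (left out, the last holds). Time passes only in rows, so rows that do not move let the fingers close, or fill a call up. It gives the time, the measured TCP pose, the force, the opening and the grip force at its end, in the units of the state.
- sense(): the state, without advancing time (a new reading comes with each control period).
- eyes.snapshot(name): name is "scene" or "top"; returns (picture, depth): 384x512x3 uint8, red, green, blue; 384x512 float32, mm along the optical axis (not along the pixel's ray), 0 where there is no reading.
- eyes.get_calibration(name): a dict with "intrinsics" (3x3 intrinsics, pixels), "D" ([k1, k2, p1, p2, k3] as OpenCV has them; the pictures are not rectified), "R" (3x3) and "t" (3): a world point X has camera coordinates R X + t. Camera axes: x right, y down, z forward; pixel columns grow to the right and rows downward; lengths in mm; the calibration is good to about 2 mm. A picture is of the moment at which its call begins. get_calibration takes no time and is no camera call.
- job.hand_in(): hands the job in; it is judged then, once.
Trained networks look in the newest picture that a camera, given by its name, has taken for a name from the list of things; names that differ only in an ending like _2 or _b are one class to them, and where a whole thing is asked for, a point or a joint stands for the part that bears it (a point fixed in the world has none). Each returns a list of dicts, best first, with "confidence" (0 to 1); they miss things now and then, are a little off and sometimes report something else, mostly with a low value. They report only what shows in the picture. A call takes as long as a camera call. They do not tell look-alikes from the thing itself.
- models.boxes_of(name, camera): "xyz" ([x, y, z] in mm, in world coordinates, good to about 4 mm: the middle of the surface that is visible of it).
- models.cut_out(name, camera): "pixels" (384x512 bool, what is visible of it).
- models.place_of(name, camera): "xyz" ([x, y, z] in mm, in world coordinates, good to about 4 mm: a listed point, or the origin of a listed thing).
The state is a dict: "time": time; "joint_pos": joint angles; "qd": joint speeds; "joint_efforts": joint torques, N m; "tool_pos": TCP position; "tcp_rot": TCP orientation; "ft_force": force on the tool from outside, world axes, zero at the start; "wrist_torque": the same for the moment, N m; "finger_gap": finger opening in mm; "grip_force": force on a finger pad.
Only numpy, scipy, OpenCV 4.12 (cv2) and the standard library are available. Lean on these libraries where they do the work, as an engineer would, in place of code of your own. Each camera call takes 0.05 s, during which the arm holds its last target. There are 200 camera calls.

## Working session

There is one attempt and no reset: what is moved stays moved. The work goes in short steps, Python scripts to look and compute and a tool call to move; the robot and the scene stay as the last step left them, time stands still between calls to the robot, and variables do not carry over. Pictures are saved under pics/ and viewed, at most 10 in all, crops included, and the job is handed in when it is done.

Besides the shell and the picture viewer there is one more tool, called after "Request:" in YAML: its name, and indented under it one key for each argument. apply_moves: Moves the arm, as the interface text tells. Its arguments: {"type":"object","properties":{"rows":{"type":"array"},"fingers":{"type":"number"},"grip_force":{"type":"number"}},"required":["rows"]}

```bash
mkdir -p pics
python3 - <<'E'
from bench import sense, eyes, job, models
import cv2,numpy as np
s=sense();print(s['time'],s['tool_pos'],s['tcp_rot'],s['finger_gap'])
ims=[]
for c in ['scene','top']:
    p,d=eyes.snapshot(c); cv2.imwrite(f'pics/{c}0.png',p[:,:,::-1])
    K=eyes.get_calibration(c); print(c,np.round(K['intrinsics'],1).tolist(),np.round(K['D'],4),np.round(K['R'],3).tolist(),np.round(K['t'],1))
    for n in ['dock','pad','slide_box','load_button_top','rail_left','rail_right']:
        try: print(n,[(np.round(r['xyz'],0).tolist(),round(r['confidence'],2)) for r in models.place_of(n,c)][:3])
        except Exception as e: print(n,e)
E
```

```text
0.0 [ 151.73694526 -579.93622671  230.24833427] [-1.79895656e+02 -8.36197306e-03  1.46561768e+01] 85.82928447250256
scene [[346.8, 0.0, 256.1], [0.0, 346.8, 192.4], [0.0, 0.0, 1.0]] [-0.0238  0.      0.      0.      0.    ] [[-0.217, 0.976, -0.01], [0.521, 0.108, -0.847], [-0.825, -0.189, -0.532]] [  98.1 -243.9 1589.9]
dock [([599.0, 72.0, 2.0], 0.66)]
pad [([574.0, -80.0, 9.0], 0.92)]
slide_box [([587.0, 154.0, 5.0], 0.75), ([678.0, 349.0, 3.0], 0.7)]
load_button_top [([557.0, -199.0, 57.0], 0.48)]
rail_left [([657.0, 62.0, 2.0], 0.82), ([406.0, 536.0, 1.0], 0.4)]
rail_right [([538.0, 82.0, 6.0], 0.85)]
top [[427.3, 0.0, 252.8], [0.0, 427.3, 192.9], [0.0, 0.0, 1.0]] [0.0205 0.     0.     0.     0.    ] [[0.026, -1.0, 0.001], [-0.994, -0.026, -0.106], [0.106, 0.002, -0.994]] [  20.4  572.2 1568.4]
dock [([595.0, 71.0, -1.0], 0.56)]
pad [([576.0, -78.0, 6.0], 0.64)]
slide_box [([677.0, 354.0, 2.0], 0.71), ([590.0, 157.0, 3.0], 0.65), ([386.0, -450.0, -2.0], 0.63)]
load_button_top [([563.0, -192.0, 51.0], 0.48)]
rail_left [([406.0, 534.0, 0.0], 0.65), ([660.0, 61.0, 2.0], 0.57)]
rail_right [([410.0, 528.0, -1.0], 0.74), ([540.0, 81.0, 4.0], 0.49)]
```

Run:
```python
import cv2
a=cv2.imread('pics/top0.png');
cv2.imwrite('pics/top0b.png',cv2.resize(a,(800,600),interpolation=cv2.INTER_CUBIC))
```

```text
(no output)
```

View pics/top0b.png

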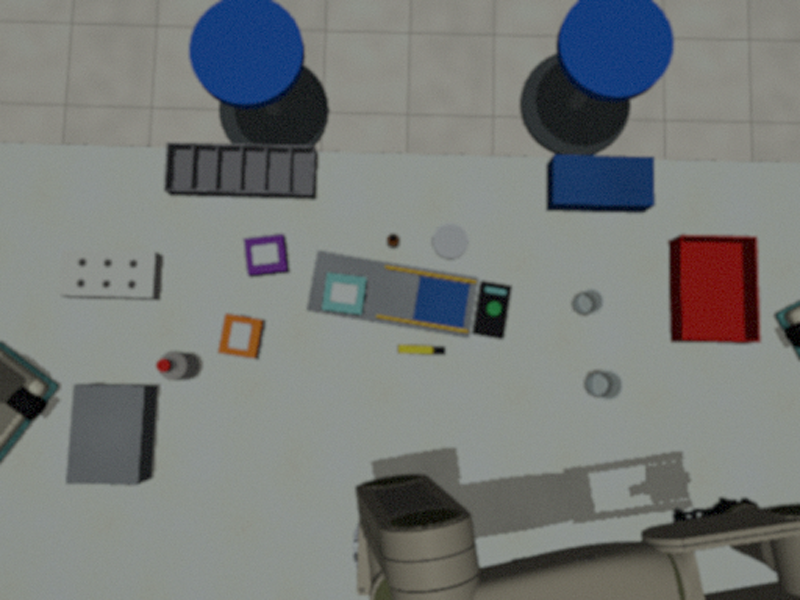

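View pics/scene0.png

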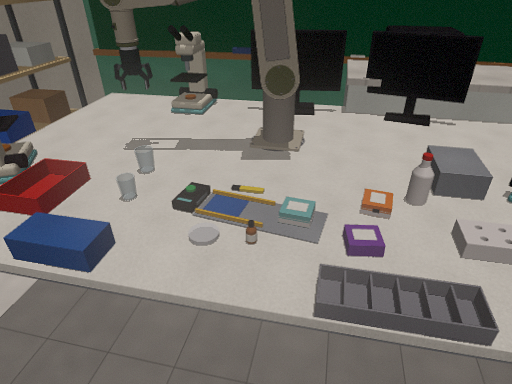

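The top view (scaled to 800x600) shows the teal box at (345,293) on the apron, with the rails and blue pad to its right (443,300) and the green button at (494,308). The scene view agrees. Next I measure by colour and geometry.

```bash
cat > h.py <<'E'
from bench import sense, eyes, job, models
import cv2,numpy as np
def ray(c,uv,z):
    k=eyes.get_calibration(c);K,D,R,t=[np.array(k[n],float) for n in('intrinsics','D','R','t')]
    n=cv2.undistortPoints(np.array(uv,float).reshape(-1,1,2),K,D).reshape(-1,2)
    d=np.c_[n,np.ones(len(n))]@R; o=-R.T@t
    return (o+d*((z-o[2])/d[:,2])[:,None])[:,:2]
def pix(c,xyz):
    k=eyes.get_calibration(c)
    return cv2.projectPoints(np.array(xyz,float).reshape(-1,1,3),cv2.Rodrigues(np.array(k['R']))[0],np.array(k['t']),np.array(k['intrinsics']),np.array(k['D']))[0].reshape(-1,2)
H=dict(teal=(80,97,60,46),blue=(104,125,130,6),yellow=(18,30,110,20),green=(50,75,120,38))
def blob(c,p,name,ctr,rad):
    lo,hi,s,z=H[name]; hsv=cv2.cvtColor(p,cv2.COLOR_RGB2HSV)
    m=cv2.inRange(hsv,(lo,s,50),(hi,255,255)); q=np.argwhere(m)[:,::-1]
    X=ray(c,q,z); return X[np.linalg.norm(X-np.array(ctr),axis=1)<rad]
def rect(X):
    (cx,cy),(w,h),a=cv2.minAreaRect(X.astype(np.float32)); return np.round([cx,cy,w,h,a],1)
E
python3 - <<'E'
from h import *
for c in['top','scene']:
    p,_=eyes.snapshot(c)
    for n,ct,r in[('teal',(590,157),75),('blue',(575,-79),90),('green',(560,-197),40)]:
        X=blob(c,p,n,ct,r); print(c,n,len(X),X.mean(0).round(1),rect(X))
    Y=blob(c,p,'yellow',(585,-10),150); u=np.array([-.145,-.99]);
    v=np.array([-u[1],u[0]])
    s=(Y-np.array([585,-10]))@v
    for sel in(s>25,s<-25):
        Z=Y[sel&(abs(s)<85)]; l=cv2.fitLine(Z.astype(np.float32),cv2.DIST_HUBER,0,.01,.01).ravel()
        print(c,'rail',len(Z),Z.mean(0).round(1),l.round(3),rect(Z))
E
```

```text
top teal 402 [585.8 156.8] [586.8 156.7  98.1  91.6  84.3]
top blue 848 [577.6 -76.5] [577.7 -76.7 119.  103.2  81.9]
top green 82 [ 561.7 -198.9] [ 5.613e+02 -1.984e+02  3.740e+01  3.340e+01  5.000e-01]
top rail 124 [642.3 -44.5] [ 1.42000e-01  9.90000e-01  6.42172e+02 -4.56710e+01] [641.8 -46.8 215.    8.2  81.9]
top rail 115 [521.4 -29.6] [ 1.44000e-01  9.90000e-01  5.21449e+02 -2.93820e+01] [521.5 -28.8 217.    7.4  81.6]
scene teal 330 [600.3 160.2] [598.1 158.5  93.3 101.8  85. ]
scene blue 13 [566.5 -86.3] [567.3 -82.3 101.3  85.8  82.1]
scene green 3 [ 532.3 -214. ] [ 535.2 -215.7    2.8   23.7   67.1]
scene rail 277 [651.6 -46.1] [ 1.44000e-01  9.90000e-01  6.51508e+02 -4.60580e+01] [651.9 -44.  220.8  22.3  82. ]
scene rail 263 [533.1 -23.8] [ 1.49000e-01  9.89000e-01  5.33228e+02 -2.40860e+01] [521.1 -25.9 221.9  47.1  82. ]
```

Request:
apply_moves:
  rows:
    - [0,0,0,0,0,0.133]
    - [0,0,0,0,0,0.133]
    - [0,0,0,0,0,0.133]
    - [17.5,-56.5,0,0,0,0]
    - [17.5,-56.5,0,0,0,0]
  fingers: 50

```text
time: 1.42
tool_pos: [202.8, -472.5, 230.8]
tcp_rot: [-180.0, 0.0, -8.3]
ft_force: [0.8, -0.3, 0.6]
finger_gap: 50.1
grip_force: 0.0
```

Request:
apply_moves:
  rows:
    - [17.5,-56.5,0,0,0,0]
    - [17.5,-56.5,0,0,0,0]
    - [17.5,-56.5,0,0,0,0]
    - [17.5,-56.5,0,0,0,0]
    - [17.5,-56.5,0,0,0,0]

```text
time: 2.05
tool_pos: [330.0, -204.9, 231.6]
tcp_rot: [180.0, -0.1, -8.2]
ft_force: [0.9, 0.2, -0.0]
finger_gap: 50.0
grip_force: 0.0
```

Request:
apply_moves:
  rows:
    - [17.5,-56.5,0,0,0,0]
    - [17.5,-56.5,0,0,0,0]
    - [17.5,-56.5,0,0,0,0]
    - [17.5,-56.5,0,0,0,0]
    - [0,0,0,0,0,0]

```text
time: 2.68
tool_pos: [431.8, 11.0, 231.4]
tcp_rot: [-179.9, -0.0, -7.8]
ft_force: [-0.6, -0.0, -0.4]
finger_gap: 49.9
grip_force: 0.0
```

Request:
apply_moves:
  rows:
    - [17.5,-55.5,0,0,0,0]
    - [17.5,-55.5,0,0,0,0]
    - [17.5,-55.5,0,0,0,0]
    - [0,0,60,0,0,0]
    - [0,0,60,0,0,0]

```text
time: 3.3
tool_pos: [507.9, 164.5, 110.8]
tcp_rot: [-180.0, -0.1, -8.2]
ft_force: [0.4, 0.0, 0.3]
finger_gap: 50.0
grip_force: 0.0
```

Request:
apply_moves:
  rows:
    - [0,0,40,0,0,0]
    - [0,0,20,0,0,0]
    - [0,0,0,0,0,0]
    - [0,0,0,0,0,0]
    - [0,0,0,0,0,0]

```text
time: 3.92
tool_pos: [508.1, 164.5, 53.1]
tcp_rot: [-179.9, -0.2, -8.2]
ft_force: [-0.7, 0.5, -0.2]
finger_gap: 50.1
grip_force: 0.0
```

Run:
```python
from h import *
s=sense();print(s['tool_pos'],s['tcp_rot'])
p,_=eyes.snapshot('scene');cv2.imwrite('pics/s1.png',cv2.resize(p[150:270,170:350,::-1],(800,533),interpolation=cv2.INTER_CUBIC))
print(pix('scene',[s['tool_pos']]))
```

```text
[508.14956256 164.52240898  53.09143716] [-1.79942525e+02 -1.57432697e-01 -8.22471630e+00]
[[302.25987123 190.43017995]]
```

View pics/s1.png

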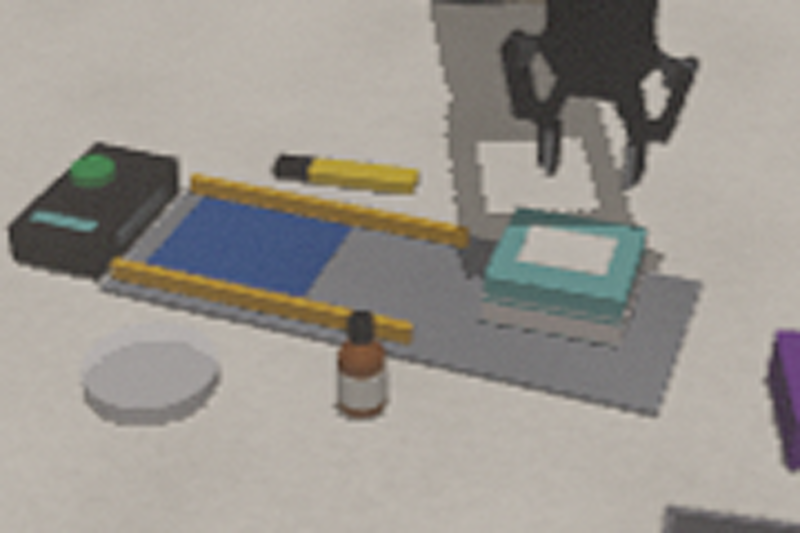

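The crop shows the fingers (545-635,165) just behind the box's right-hand side (560,235), clear of everything. The box is slightly askew and sits well toward the right rail's line. I'll lower and push it sideways.

Request:
apply_moves:
  rows:
    - [0,-4,15,0,0,0]
    - [0,0,14,0,0,0]
    - [6,0,0,0,0,0]
    - [6,0,0,0,0,0]
    - [5,0,0,0,0,0]

```text
time: 4.6
tool_pos: [525.2, 166.0, 22.8]
tcp_rot: [-180.0, -0.0, -8.2]
ft_force: [-0.6, 0.9, 0.7]
finger_gap: 49.7
grip_force: 0.0
```

Request:
apply_moves:
  rows:
    - [4,0,0,0,0,0]
    - [4,0,0,0,0,0]
    - [4,0,0,0,0,0]
    - [4,0,0,0,0,0]
    - [4,0,0,0,0,0]

```text
time: 5.22
tool_pos: [543.8, 163.1, 22.3]
tcp_rot: [180.0, 0.1, -8.2]
ft_force: [-5.2, 0.1, 4.4]
finger_gap: 50.0
grip_force: 2.6
```

```bash
cat >> h.py <<'E'
P=np.array([577,-76.]);u=np.array([-.1426,-.9898]);n=np.array([.9898,-.1426])
def lane(x): d=np.array(x)[...,:2]-P; return np.round([150+d@u,d@n],1)
def look():
    s=sense();print('t',round(s['time'],2),'tcp',np.round(s['tool_pos'],1),'lane',lane(s['tool_pos']),np.round(s['tcp_rot'],1),'F',np.round(s['ft_force'],1))
    p,_=eyes.snapshot('top')
    X=blob('top',p,'teal',P-u*60,220); X=X[np.linalg.norm(X-np.median(X,0),axis=1)<75]; r=rect(X); print('teal',len(X),r,'lane',lane(r[:2]),'mean',lane(X.mean(0)))
    return p
E
python3 -c "
from h import *
look()"
```

```text
t 5.22 tcp [543.8 163.1  22.3] lane [-81.9 -67. ] [ 1.8e+02  1.0e-01 -8.2e+00] F [-5.2  0.1  4.4]
teal 76 [ 602.3 -201.9   53.4   19.7   81.9] lane [271.  43.] mean [270.8  43.1]
```

Request:
apply_moves:
  rows:
    - [3,0,0,0,0,0]
    - [3,0,0,0,0,0]
    - [3,0,0,0,0,0]
    - [0,0,0,0,0,0]
    - [0,0,0,0,0,0]

```text
time: 5.9
tool_pos: [553.4, 161.8, 22.4]
tcp_rot: [-180.0, -0.1, -8.2]
ft_force: [-0.3, -0.5, -0.2]
finger_gap: 50.0
grip_force: 0.0
```

Request:
apply_moves:
  rows:
    - [-15,0,0,0,0,0]
    - [-30,0,0,0,0,0]
    - [-40,0,-20,0,0,0]
    - [-40,0,-50,0,0,0]
    - [0,0,0,0,0,0]

```text
time: 6.52
tool_pos: [431.8, 181.0, 96.1]
tcp_rot: [-179.8, -0.5, -8.1]
ft_force: [0.2, 0.9, 0.2]
finger_gap: 50.2
grip_force: 0.0
```

```bash
sed -i "s/P-u\*60,220)/(590,130),150)/" h.py; python3 -c "
from h import *
p=look()
cv2.imwrite('pics/t2.png',cv2.resize(p[130:250,170:350,::-1],(800,533),interpolation=cv2.INTER_CUBIC))
p,_=eyes.snapshot('scene');X=blob('scene',p,'teal',(595,150),75);r=rect(X);print(r,lane(r[:2]))"
```

```text
t 6.53 tcp [431.8 181.   96.1] lane [ -83.7 -180.3] [-179.8   -0.5   -8.1] F [0.2 0.9 0.2]
teal 391 [608.1 151.8  97.   90.4  82. ] lane [-79.9  -1.7] mean [-79.7  -2.7]
[618.9 153.1  93.6 101.4  82.1] [-82.7   8.8]
```

View pics/t2.png

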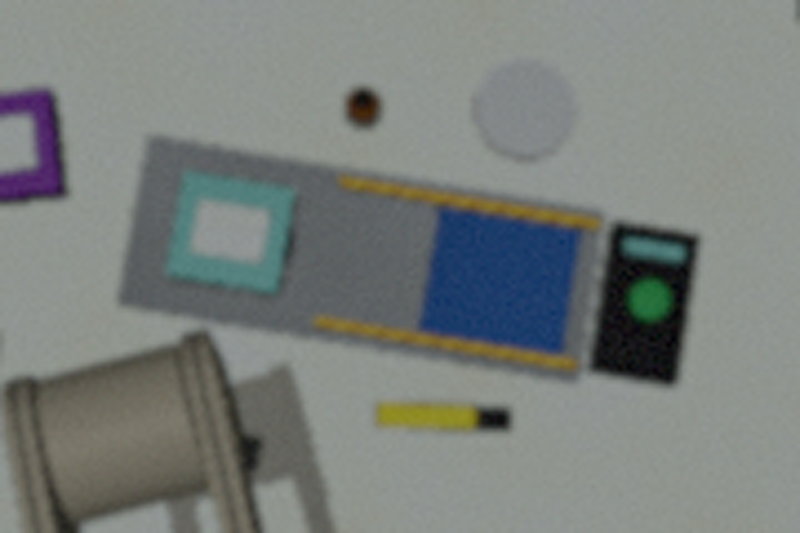

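The view shows the box (232,232) square with the lane and centred between the rail lines. Now I turn the gripper and go behind it.

Request:
apply_moves:
  rows:
    - [0,0,0,0,0,-0.175]
    - [0,0,0,0,0,-0.175]
    - [0,0,0,0,0,-0.175]
    - [0,0,0,0,0,-0.175]
    - [0,0,0,0,0,-0.175]

```text
time: 7.25
tool_pos: [429.8, 179.0, 89.2]
tcp_rot: [-179.9, 0.2, 42.2]
ft_force: [-0.1, 1.3, 0.1]
finger_gap: 49.9
grip_force: 0.0
```

Request:
apply_moves:
  rows:
    - [0,0,0,0,0,-0.175]
    - [0,0,0,0,0,-0.175]
    - [0,0,0,0,0,-0.175]
    - [0,0,0,0,0,-0.171]
    - [0,0,0,0,0,0]

```text
time: 7.88
tool_pos: [429.8, 179.1, 89.5]
tcp_rot: [-179.9, 0.1, 81.7]
ft_force: [-0.5, 0.8, -0.0]
finger_gap: 49.9
grip_force: 0.0
```

Request:
apply_moves:
  rows:
    - [40,10,0,0,0,0]
    - [39,50,0,0,0,0]
    - [0,60,0,0,0,0]
    - [0,58,0,0,0,0]
    - [0,0,0,0,0,0]

```text
time: 8.5
tool_pos: [619.3, 230.1, 87.5]
tcp_rot: [-179.9, 0.1, 81.4]
ft_force: [-0.7, -0.6, -1.3]
finger_gap: 50.1
grip_force: 0.0
```

```bash
python3 -c "
from h import *
look()"
```

```text
t 8.5 tcp [619.3 230.1  87.5] lane [-159.    -1.8] [-1.799e+02  1.000e-01  8.140e+01] F [-0.7 -0.6 -1.3]
teal 305 [608.1 151.7  96.5  91.6  81.9] lane [-79.8  -1.7] mean [-68.7   3.4]
```

Request:
apply_moves:
  rows:
    - [0,0,35,0,0,0]
    - [0,0,30,0,0,0]
    - [0,0,0,0,0,0]
    - [-8,0,0,0,0,0]
    - [-8,0,0,0,0,0]

```text
time: 9.18
tool_pos: [615.6, 216.0, 28.3]
tcp_rot: [179.8, -0.1, 81.8]
ft_force: [0.2, 0.2, 0.1]
finger_gap: 50.0
grip_force: 0.0
```

Request:
apply_moves:
  rows:
    - [-6,0,0,0,0,0]
    - [-8,0,0,0,0,0]
    - [-10,0,0,0,0,0]
    - [-10,0,0,0,0,0]
    - [-8,0,0,0,0,0]

```text
time: 9.8
tool_pos: [609.6, 174.8, 27.6]
tcp_rot: [179.9, -0.1, 81.8]
ft_force: [0.4, 4.4, 3.8]
finger_gap: 50.2
grip_force: 2.5
```

```bash
python3 -c "
from h import *
p=look()
cv2.imwrite('pics/t3.png',cv2.resize(p[130:250,170:350,::-1],(800,533),interpolation=cv2.INTER_CUBIC))"
```

```text
t 9.8 tcp [609.6 174.8  27.6] lane [-102.9   -3.5] [ 1.799e+02 -1.000e-01  8.180e+01] F [0.4 4.4 3.8]
teal 243 [603.2 114.9  94.5  91.   82. ] lane [-42.7  -1.3] mean [-27.6  -2.3]
```

View pics/t3.png

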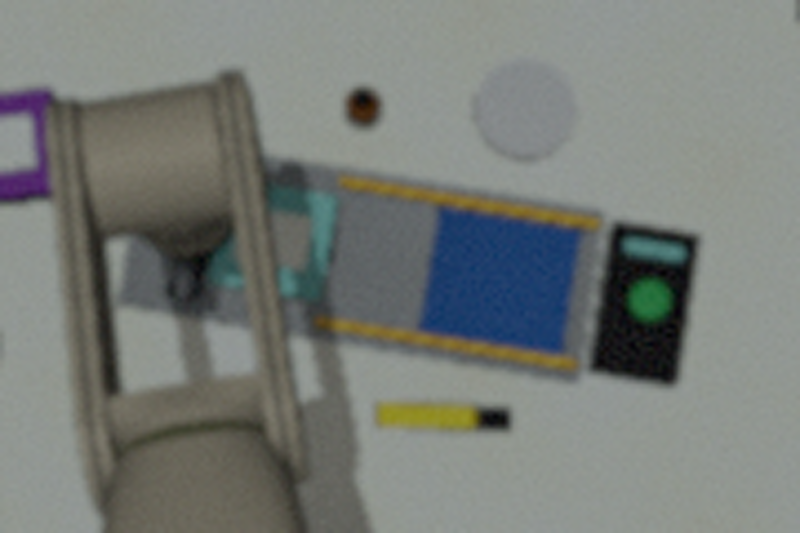

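The box (285,245) is square at the lane's mouth, centred between the rails. I continue pushing.

Request:
apply_moves:
  rows:
    - [-8,0,0,0,0,0]
    - [-10,0,0,0,0,0]
    - [-10,0,0,0,0,0]
    - [-10,0,0,0,0,0]
    - [-10,0,0,0,0,0]

```text
time: 10.48
tool_pos: [602.3, 127.4, 27.0]
tcp_rot: [179.9, -0.1, 81.8]
ft_force: [0.7, 5.4, 4.7]
finger_gap: 49.8
grip_force: 2.8
```

Request:
apply_moves:
  rows:
    - [-10,0,0,0,0,0]
    - [-10,0,0,0,0,0]
    - [-10,0,0,0,0,0]
    - [-10,0,0,0,0,0]
    - [-10,0,0,0,0,0]

```text
time: 11.1
tool_pos: [595.1, 77.9, 26.9]
tcp_rot: [179.9, -0.1, 81.8]
ft_force: [0.7, 5.4, 4.6]
finger_gap: 50.3
grip_force: 2.7
```

```bash
sed -i "s/(590,130),150)/(580,60),200)/; s/X=X\[np/X=X[~((X[:,1]<-170))]; X=X[np/" h.py; python3 -c "
from h import *
p=look()
cv2.imwrite('pics/t4.png',cv2.resize(p[130:250,170:350,::-1],(800,533),interpolation=cv2.INTER_CUBIC))"
```

```text
t 11.1 tcp [595.1  77.9  26.9] lane [-4.9 -4. ] [ 1.799e+02 -1.000e-01  8.180e+01] F [0.7 5.4 4.6]
teal 205 [588.2  15.8  89.   92.3  79.3] lane [57.5 -2. ] mean [72.2 -9.2]
```

View pics/t4.png

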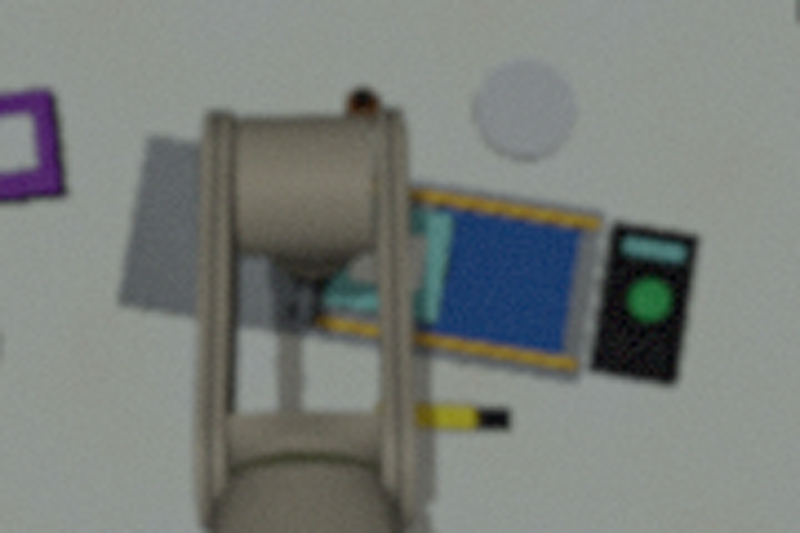

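The box front (440,265) has just reached the pad's edge, square and clear of both rails. About 96 mm remain.

Request:
apply_moves:
  rows:
    - [-10,0,0,0,0,0]
    - [-10,0,0,0,0,0]
    - [-10,0,0,0,0,0]
    - [-10,0,0,0,0,0]
    - [-10,0,0,0,0,0]

```text
time: 11.78
tool_pos: [587.7, 28.5, 26.6]
tcp_rot: [180.0, -0.1, 81.8]
ft_force: [0.5, 5.7, 4.3]
finger_gap: 50.2
grip_force: 2.7
```

Request:
apply_moves:
  rows:
    - [-10,0,0,0,0,0]
    - [-10,0,0,0,0,0]
    - [-8,0,0,0,0,0]
    - [-6,0,0,0,0,0]
    - [-4,0,0,0,0,0]

```text
time: 12.4
tool_pos: [582.1, -9.5, 26.3]
tcp_rot: [180.0, -0.0, 81.8]
ft_force: [0.5, 6.0, 4.7]
finger_gap: 50.0
grip_force: 2.8
```

```bash
python3 -c "
from h import *
p=look()
X=blob('top',p,'teal',(577,-90),75);X=X[X[:,1]>-165]
a=(X-P)@u+150;b=(X-P)@n;print('extent x',np.percentile(a,[1,99]),'y',np.percentile(b,[1,99]))"
```

```text
t 12.4 tcp [582.1  -9.5  26.3] lane [83.4 -4.4] [180.   -0.   81.8] F [0.5 6.  4.7]
teal 138 [549.4 -78.2  65.8 118.1  31. ] lane [156.1 -27. ] mean [144.8 -25.4]
extent x [101.17100092 189.11227092] y [-48.13011306  38.880347  ]
```

Request:
apply_moves:
  rows:
    - [-3,0,0,0,0,0]
    - [-3,0,0,0,0,0]
    - [0,0,0,0,0,0]
    - [8,0,0,0,0,0]
    - [25,0,0,0,0,0]

```text
time: 13.08
tool_pos: [585.1, 16.6, 25.4]
tcp_rot: [-179.9, 0.1, 81.7]
ft_force: [-0.2, -0.2, 0.5]
finger_gap: 50.2
grip_force: 0.0
```

Request:
apply_moves:
  rows:
    - [25,0,-10,0,0,0]
    - [60,0,-55,0,0,0]
    - [60,0,-60,0,0,0]
    - [20,0,0,0,0,0]
    - [0,0,0,0,0,0]

```text
time: 13.7
tool_pos: [604.5, 152.3, 121.7]
tcp_rot: [-179.9, 0.0, 81.9]
ft_force: [0.2, 0.3, 0.6]
finger_gap: 49.7
grip_force: 0.0
```

```bash
python3 -c "
from h import *
p=look()
X=blob('top',p,'teal',(577,-90),75);X=X[X[:,1]>-165]
r=rect(X);print(r,lane(r[:2]))
for c in('top','scene'):
  if c=='scene':eyes.snapshot(c)
  print([(np.round(q['xyz'],0),round(q['confidence'],2)) for q in models.place_of('load_button_top',c)])
_,d=eyes.snapshot('top');uv=np.round(pix('top',[[560.5,-197.5,38]])[0]).astype(int);print(uv)
k=eyes.get_calibration('top');Z=d[uv[1]-2:uv[1]+3,uv[0]-2:uv[0]+3];print(Z.min(),np.median(Z),Z.max())
R,t=np.array(k['R']),np.array(k['t']);K=np.array(k['intrinsics'])
for z in (np.median(Z),):
  pc=np.array([(uv[0]-K[0,2])/K[0,0]*z,(uv[1]-K[1,2])/K[1,1]*z,z]);print(R.T@(pc-t))
cv2.imwrite('pics/t5.png',cv2.resize(p[130:250,170:350,::-1],(800,533),interpolation=cv2.INTER_CUBIC))"
```

```text
t 13.7 tcp [604.5 152.3 121.7] lane [-79.9  -5.3] [-179.9    0.    81.9] F [0.2 0.3 0.6]
teal 404 [574.2 -74.   96.1  91.4  81.8] lane [148.4  -3.1] mean [147.8  -4.4]
[574.2 -74.   96.1  91.4  81.8] [148.4  -3.1]
[(array([ 561., -196.,   53.]), 0.4)]
[(array([ 558., -198.,   56.]), 0.39), (array([407., 535.,  -1.]), 0.25)]
[315 197]
1563.4225 1573.1545 1580.9592
[ 559.50910853 -194.2659695    54.48580161]
```

View pics/t5.png

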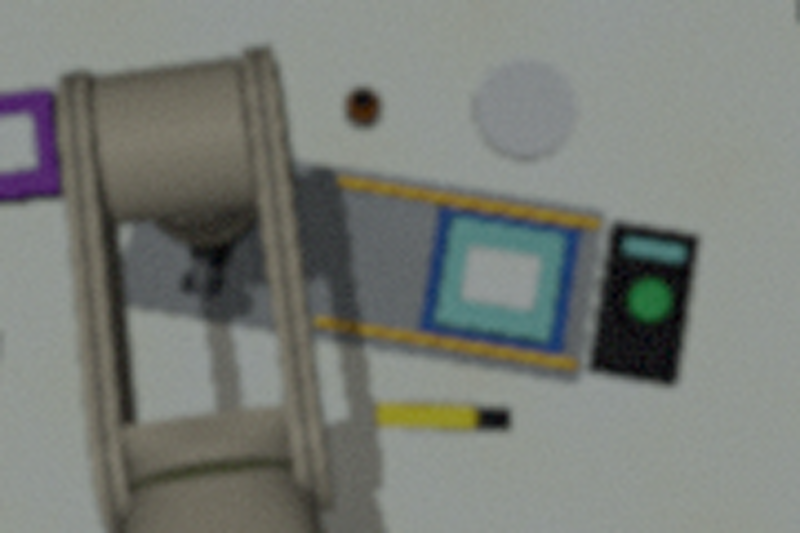

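The box (502,280) sits fully on the blue pad with blue visible all round, square and clear of the rails. Next is the button at (560,-196.5), top about z 54, with closed fingers.

Request:
apply_moves:
  rows:
    - [-58,1,0,0,0,0]
    - [-59,1,0,0,0,0]
    - [-59,1,0,0,0,0]
    - [-59,1,0,0,0,0]
    - [-59,1,0,0,0,0]
  fingers: 0

```text
time: 14.58
tool_pos: [566.9, -143.3, 122.0]
tcp_rot: [-180.0, -0.0, 81.7]
ft_force: [0.1, 0.1, 0.1]
finger_gap: 0.1
grip_force: 0.0
```

Request:
apply_moves:
  rows:
    - [-58,1,0,0,0,0]
    - [0,0,20,0,0,0]
    - [0,0,20,0,0,0]
    - [0,0,0,0,0,0]
    - [0,0,0,0,0,0]

```text
time: 15.2
tool_pos: [561.0, -196.9, 82.3]
tcp_rot: [-180.0, -0.0, 81.9]
ft_force: [-0.3, 0.3, 0.8]
finger_gap: -0.2
grip_force: 0.0
```

```bash
python3 -c "
from h import *
s=sense();print(s['tool_pos'],lane(s['tool_pos']),s['ft_force'],s['finger_gap'])
p,_=eyes.snapshot('scene');cv2.imwrite('pics/s6.png',cv2.resize(p[150:240,150:270,::-1],(800,600),interpolation=cv2.INTER_CUBIC))"
```

```text
[ 560.98979546 -196.93329733   82.32355706] [272.    1.4] [-0.34634249  0.31856083  0.83489722] -0.16331677363988306
```

View pics/s6.png

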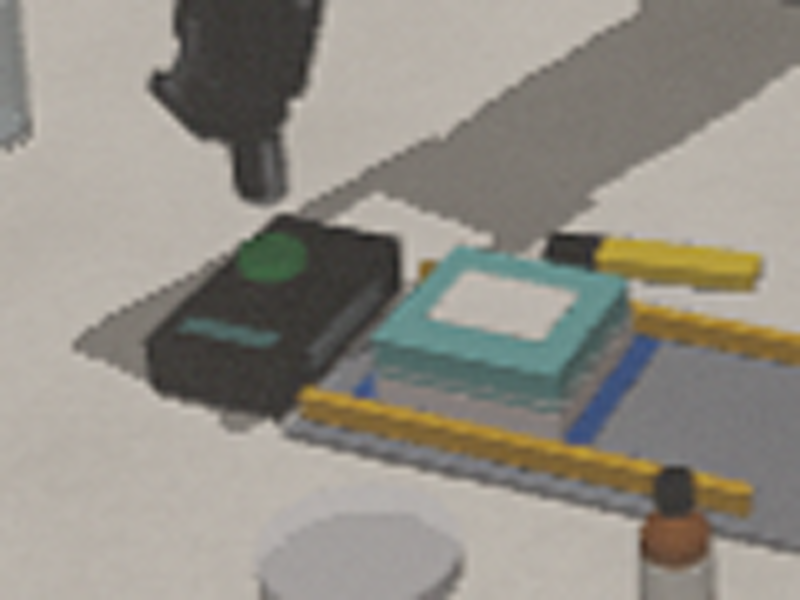

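The fingers (262,195) hang right above the green button (272,258), and the box stands on the pad. Descending slowly.

Request:
apply_moves:
  rows:
    - [0,0,10,0,0,0]
    - [0,0,8,0,0,0]
    - [0,0,6,0,0,0]
    - [0,0,2,0,0,0]
    - [0,0,0,0,0,0]

```text
time: 15.88
tool_pos: [560.8, -198.2, 56.4]
tcp_rot: [-180.0, -0.0, 81.8]
ft_force: [0.4, 0.3, -0.1]
finger_gap: 0.2
grip_force: 0.0
```

Request:
apply_moves:
  rows:
    - [0,0,2,0,0,0]
    - [0,0,2,0,0,0]
    - [0,0,2,0,0,0]
    - [0,0,0,0,0,0]
    - [0,0,0,0,0,0]

```text
time: 16.5
tool_pos: [561.2, -198.4, 51.0]
tcp_rot: [180.0, 0.0, 81.8]
ft_force: [1.4, -0.1, 2.5]
finger_gap: -0.3
grip_force: 1.6
```

Contact; force about 2.5 N. Pressing on.

Request:
apply_moves:
  rows:
    - [0,0,1,0,0,0]
    - [0,0,1,0,0,0]
    - [0,0,1,0,0,0]
    - [0,0,0,0,0,0]
    - [0,0,0,0,0,0]

```text
time: 17.12
tool_pos: [561.2, -198.4, 48.0]
tcp_rot: [180.0, 0.0, 81.8]
ft_force: [-1.0, 0.6, 6.7]
finger_gap: 0.1
grip_force: 3.4
```

Request:
apply_moves:
  rows:
    - [0,0,1,0,0,0]
    - [0,0,1,0,0,0]
    - [0,0,0,0,0,0]
    - [0,0,0,0,0,0]
    - [0,0,0,0,0,0]

```text
time: 17.75
tool_pos: [561.4, -198.4, 47.8]
tcp_rot: [179.9, 0.0, 81.8]
ft_force: [-6.8, 2.4, 21.6]
finger_gap: -0.2
grip_force: 10.4
```

The button is at its hard stop (no further travel, force jumped to 21 N). Retreating.

Request:
apply_moves:
  rows:
    - [0,0,-5,0,0,0]
    - [0,0,-15,0,0,0]
    - [0,0,-40,0,0,0]
    - [0,0,-50,0,0,0]
    - [0,-30,-20,0,0,0]

```text
time: 18.38
tool_pos: [533.0, -194.5, 179.6]
tcp_rot: [179.7, 0.1, 81.8]
ft_force: [-0.1, -0.3, -0.8]
finger_gap: 0.2
grip_force: 0.0
```

Request:
apply_moves:
  rows:
    - [-40,-30,-20,0,0,0]
    - [-50,-30,0,0,0,0]
    - [-50,0,0,0,0,0]
    - [0,0,0,0,0,0]
    - [0,0,0,0,0,0]

```text
time: 19.0
tool_pos: [451.5, -323.5, 195.3]
tcp_rot: [-179.9, -0.1, 81.8]
ft_force: [-0.1, -0.1, -0.1]
finger_gap: 0.1
grip_force: 0.0
```

```bash
python3 -c "
from h import *
p=look()
X=blob('top',p,'teal',(577,-90),75);X=X[X[:,1]>-165]
r=rect(X);print(r,lane(r[:2]))
cv2.imwrite('pics/t7.png',cv2.resize(p[120:260,140:350,::-1],(800,533),interpolation=cv2.INTER_CUBIC))"
```

```text
t 19.0 tcp [ 451.5 -323.5  195.3] lane [412.9 -88.9] [-1.799e+02 -1.000e-01  8.180e+01] F [-0.1 -0.1 -0.1]
teal 405 [574.3 -73.6  96.8  91.4  82. ] lane [148.  -3.] mean [147.8  -4.4]
[574.3 -73.6  96.8  91.4  82. ] [148.  -3.]
```

View pics/t7.png

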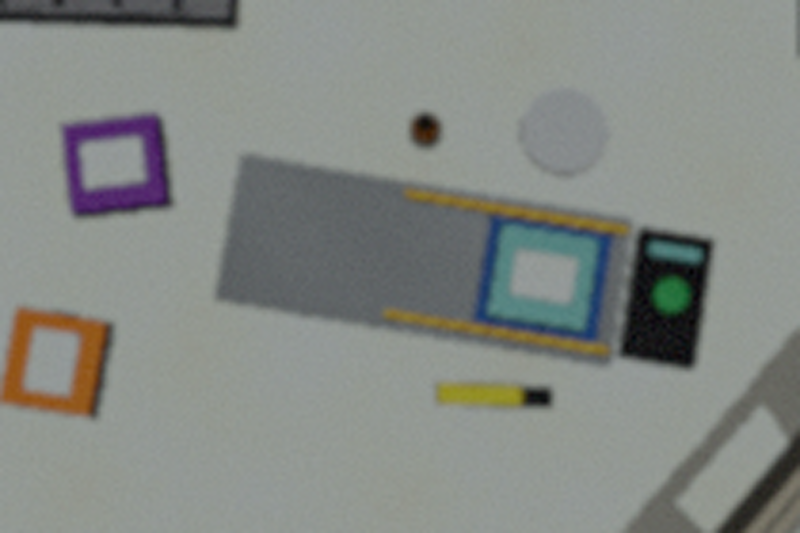

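The box (545,277) is on the pad and square, the button (672,295) is free, and the other things haven't moved.

```bash
python3 -c "
from bench import job
print(job.hand_in())"
```

```text
the job is handed in; nothing more can be done
None
```

I handed the job in at about 19 s: the teal box stands square and wholly on the blue pad, the green button was pressed to its hard stop (21.6 N at the wrist) and released, and the arm is clear; the last picture shows the other things near the dock unmoved, though the jar, beaker and wash bottle were out of that view, and no verdict came back.

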